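Clamp the wall plaque in the repair jig

TASK

On the repair bench, push the dark wooden plaque along the plywood jig with the fingertips until it is fully home against the aluminium end stop, and only then push the red clamp handle over and down past its dead point until it snaps into lock, level, with the clamp's rubber foot pressing on the plaque. Do not pick up or lift anything, leave the other things on the bench where they stand, and finish with the hand clear.

Things in the scene. Friction and masses are not known exactly. Their poses are not given: they have to be found in the camera images.
- jig: Plywood holding jig fixed to the bench, 150 mm across (its x) and 370 mm long (its y), board 12 mm thick; origin on the bench 5 mm on the +y side of the board's centre. The plaque slides along the jig's +y between two wooden side rails (inner faces at x = +-48 mm, tops 22 mm above the bench) that run from y = -170 to +30 mm. Behind the end stop stands a steel toggle clamp (two cheeks at x = +-17 mm, y = 52 to 108 mm, tops 74 mm above the bench). z is up.
- stop_face (a point): Centre of the plaque-side face of the aluminium end stop (100 mm wide, 14 mm high above the board), 21 mm above the bench, at jig x = 0, y = 30 mm; axes as the jig's.
- plaque: Loose dark wooden wall plaque, 90 mm (its x) by 110 mm (its y) by 18 mm, 0.13 to 0.25 kg, lying flat on the jig's board between the rails (3 mm play each side), with a white ceramic boss (40 mm across, 11 mm high) in the middle of its top; origin at the centre of its underside, axes as the jig's to within a few degrees. It starts 15 to 50 mm short of the end stop and slides with about 1 to 3 N.
- plaque_lead (a point): Centre of the plaque's leading end face (its +y end, towards the stop and clamp), 9 mm above its underside. Home when it meets the stop face.
- plaque_tail (a point): Centre of the plaque's trailing end face (its -y end, to be pushed), 9 mm above its underside, 21 mm above the bench.
- pivot (a point): Hinge of the clamp handle: jig x = 0, y = 90 mm, 65 mm above the bench; axes as the jig's; the hinge runs along the jig's x.
- handle (a joint): Angle of the clamp handle, rad: 0 = open, leaning up 60 degrees above level on the jig's +y side; 1.05 = locked, level, pointing along the jig's +y. Elevation above level = 1.05 - value. An over-centre spring throws it back to 0 if let go before the dead point, at about 0.6, and snaps it on to 1.05 beyond. It takes about 8 N on the red grip, square to it, to start moving, less towards the dead point.
- handle_push (a point): Point on the upper flat face of the red handle grip, 95 mm from the hinge and 7 mm above the handle's centre line; moves with the handle. The grip is a flat red bar 28 mm wide, 14 mm thick, from 40 to 115 mm from the hinge.
- hold_arm: Steel hold-down arm of the clamp with its sprung black rubber foot (18 mm across); origin on its hinge, at jig y = 72 mm, 65 mm above the bench. It stands up at about 60 degrees over the stop, leaning to the plaque side, when open (top about 135 mm above the bench); linked to the handle, it swings down as the handle does, and when locked presses on the plaque 18 mm from its leading end with about 3 N.
- candlestick: Brass candlestick, 72 mm across the foot, 122 mm tall; leave it alone. Origin at the centre of its underside.
- mug: Blue mug, 76 mm across, 75 mm tall; leave it alone. Origin at the centre of its underside.
- screwdriver: Screwdriver with a blue handle lying on the bench beside the jig; leave it alone. Origin at the centre of its underside.
- jar: Amber glass jar with a steel cap, 64 mm across, 85 mm tall, beyond the jig's -y end; leave it alone. Origin at the centre of its underside.
- mill: Turned wooden mill, 56 mm across, 140 mm tall; leave it alone. Origin at the centre of its underside.
- bowl: White bowl, 110 mm across, 45 mm tall; leave it alone. Origin at the centre of its underside.
- brush: Brush lying on the bench; leave it alone. Origin at the centre of its underside.
There are look-alikes about, which are no part of the job. There is more than one size of the plaque; the job needs the middle-sized.

How it is judged:
By the outcome, as a careful person would: the job done as asked, in the order asked, and still so for the second after the job is handed in, with the robot touching nothing.
It also fails if it takes over 45 s, if anything falls off the work surface, if the arm or the gripper's body presses on something with over 40 N, if the wrist force passes 120 N, or if a joint passes its speed limit or range.

ROBOT

A 6-joint arm with a two-finger parallel gripper is mounted at the origin on the work surface. World frame = base frame: x ahead of the robot, y to its left, z up, the work surface at z = 0. Lengths are in m, angles in rad, forces in N, time in s.
With the tool pointing down it reaches from about 0.325 to 0.875 m from the base axis. Payload 4.4 kg.
Tool frame: the origin (TCP) lies on the front face of the gripper's body, between the roots of the fingers; the fingertips stand bot.tips_ahead ahead of it and the grasp point (between the pads) lies 54 mm ahead of it (bot.tips_ahead is the distance from the TCP to the fingertips, in m); x points along the fingers, y is the direction in which the jaws open and shut, and the axes are right-handed (so a half turn about x gives the same grasp; the last joint's range is limited). The gripper opens to 85 mm and grips with 20 to 120 N. Pads are 22 mm wide; open, the fingers measure 114 mm over their backs; the gripper's body (76 mm by 85 mm) begins 54 mm behind the grasp point. The pads swing forward as they close: fully open they stand 13 mm farther back than shut.
Start: joints at [1.185, 0.207, 1.542, -0, 1.393, -0.15], TCP at [0.134, 0.559, 0.304] pointing down, gripper open.
Joint ranges: [-2.73, 2.73], [-0.86, 2.22], [0.23, 2.46], [-1.11, 4.25], [0.08, 2.63], [-2.82, 2.82]. Speed limits (rad/s): [2.79, 2.79, 3.14, 3.14, 3.14, 3.14].

INTERFACE

Orientations are given as a rotation vector (axis times angle).
In Python, from station import bot gives the robot as it stands. The module is installed in compiled form; this text tells all that it offers.
- The arm moves only by the tool step_arm, never from a script. Its argument "increments" is a list of rows, each a list of 7 numbers: the shift along the tool's x, y, z in mm, then the turn, a rotation vector about the tool's x, y, z in degrees, then the gripper command: -1 is shut, 1 is fully open, values between are in proportion. A call has 1 to 20 rows; each row is the pose to reach, as a shift and turn from the pose measured when the call began, along the tool's axes at that moment; what a row does not reach only later rows make up. A row lasts 1/10 s, in which the tool goes at most 50 mm and 8.59 degrees, less where a joint would pass 70% of its speed; a pose out of reach is approached as far as the arm can. A call with a gripper value outside its range is refused whole. The fingers move at their own pace and stop on an object; "grip_force" is the grip in N (left out, the last holds). Time passes only in rows, so rows that repeat a pose let the fingers close. It gives the time, the measured TCP pose, the force and the opening at its end, in the units of the state.
- bot.get_state(): the state, without advancing time (a new reading comes with each control period).
- bot.get_image(name): name is "side" or "top"; returns a dict with "frame" (384x512x3 uint8, red, green, blue), "intrinsics" (3x3 intrinsics, pixels), "cam_to_world" (4x4, takes a point from camera to world coordinates). Camera axes: x right, y down, z forward; pixel columns grow to the right and rows downward; lengths in m; the calibration is good to about 2 mm. A picture is of the moment at which its call begins. There is no depth.
- bot.job_done(): hands the job in, once; it reports no verdict.
The state is a dict: "time": time; "joint_pos": joint angles; "qvel": joint speeds; "tau": joint torques, N m; "tcp_pos": TCP position; "eef_rot": TCP orientation; "contact_force": force on the tool from outside, world axes, zero at the start; "moment": the same for the moment, N m; "width": opening from 0.0 (shut) to 1.0 (fully open).
Only numpy, scipy, OpenCV 4.12 (cv2) and the standard library are available. Lean on these libraries where they do the work, as an engineer would, in place of code of your own. Each camera call takes 0.05 s, during which the arm holds its last target.

## Working session

There is one attempt and no reset: what is moved stays moved. The work goes in short steps, Python scripts to look and compute and a tool call to move; the robot and the scene stay as the last step left them, time stands still between calls to the robot, and variables do not carry over. Pictures are saved under pics/ and viewed, and the job is handed in when it is done.

Besides the shell and the picture viewer there is one more tool, called by a JSON object that holds its "name" and its "arguments". step_arm: Moves the arm, as the interface text tells. Its arguments: {"type":"object","properties":{"increments":{"type":"array"},"grip_force":{"type":"number"}},"required":["increments"]}

```bash
mkdir -p pics; cat > h.py <<'E'
import numpy as np, cv2
from station import bot
from scipy.spatial.transform import Rotation as R
def save(name,fn):
    im=bot.get_image(name); cv2.imwrite('pics/'+fn+'.png',im['frame'][:,:,::-1]); np.savez('pics/'+fn+'.npz',**im); return im
def ray(im,u,v,z):
    K=np.array(im['intrinsics']);T=np.array(im['cam_to_world'])
    d=T[:3,:3]@np.linalg.solve(K,[u,v,1]);o=T[:3,3]
    return o+d*(z-o[2])/d[2]
def proj(im,p):
    K=np.array(im['intrinsics']);T=np.array(im['cam_to_world'])
    c=T[:3,:3].T@(np.array(p)-T[:3,3]);q=K@c;return q[:2]/q[2]
def st():
    s=bot.get_state()
    print('t',s['time'],'tcp',np.round(s['tcp_pos'],4),'rot',np.round(s['eef_rot'],3),'F',np.round(s['contact_force'],1),'w',s['width'],'q',np.round(s['joint_pos'],3))
    print(np.round(R.from_rotvec(s['eef_rot']).as_matrix(),3))
E
python3 - <<'E'
from h import *
for n in('top','side'):
    im=save(n,n+'0'); print(n,im['intrinsics'],np.round(im['cam_to_world'],3))
st();print(bot.tips_ahead)
E
```

```text
top [[404.80075327   0.         251.59126589]
 [  0.         404.80075327 187.58958339]
 [  0.           0.           1.        ]] [[ 0.008 -0.984  0.177  0.286]
 [-1.    -0.006  0.012 -0.043]
 [-0.01  -0.177 -0.984  1.551]
 [ 0.     0.     0.     1.   ]]
side [[478.98664786   0.         260.69318191]
 [  0.         478.98664786 182.03304938]
 [  0.           0.           1.        ]] [[-9.990e-01 -2.000e-02  3.500e-02  4.530e-01]
 [-4.000e-02  5.070e-01 -8.610e-01  1.507e+00]
 [-1.000e-03 -8.620e-01 -5.070e-01  1.015e+00]
 [ 0.000e+00  0.000e+00  0.000e+00  1.000e+00]]
t 0.1 tcp [0.1341 0.5586 0.3028] rot [ 0.183  1.563 -0.187] F [-0.8 -1.2 -0.4] w 0.9987897639408123 q [ 1.185  0.207  1.543 -0.     1.393 -0.151]
[[-0.001  0.234  0.972]
 [-0.002  0.972 -0.234]
 [-1.    -0.002 -0.   ]]
0.0726
```

View pics/top0.png

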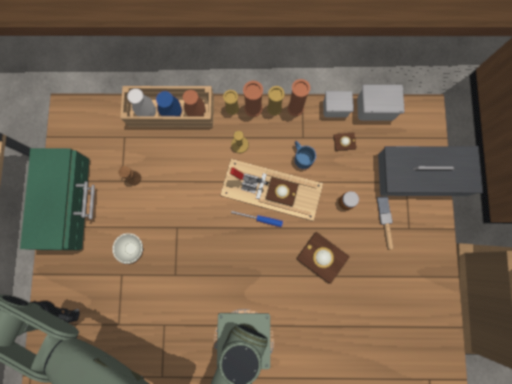

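View pics/side0.png

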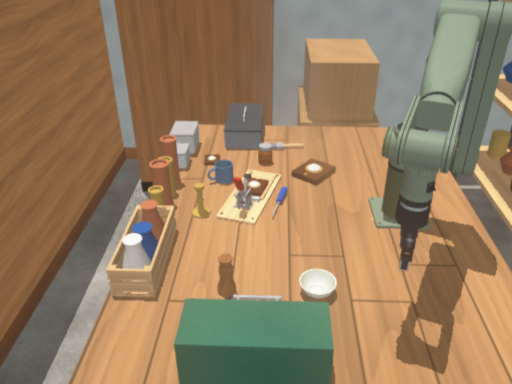

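```bash
python3 - <<'E'
import cv2
a=cv2.imread('pics/top0.png')[145:235,210:335];cv2.imwrite('pics/topc.png',cv2.resize(a,None,fx=6,fy=6,interpolation=cv2.INTER_CUBIC))
a=cv2.imread('pics/side0.png')[155:230,205:300];cv2.imwrite('pics/sidec.png',cv2.resize(a,None,fx=8,fy=8,interpolation=cv2.INTER_CUBIC))
E
```

```text
(no output)
```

View pics/topc.png

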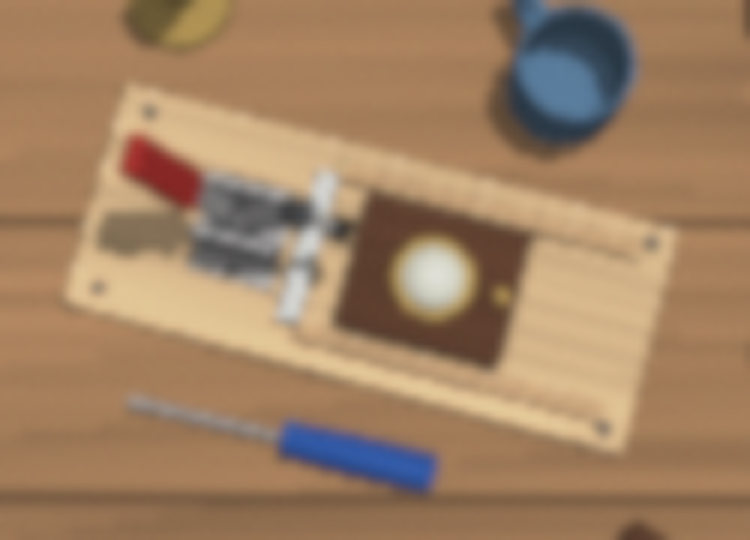

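View pics/sidec.png

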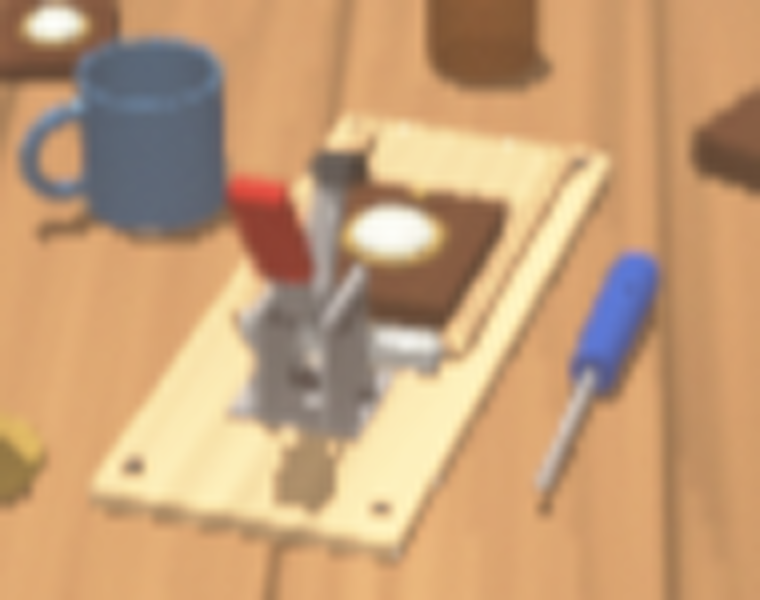

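Dark plaques in top0: small (345,142), middle in the jig (283,191), large (323,258). The one between the rails fits, and I'll check its 90 x 110 size now. Jig +y points to image left, towards the red handle (236,173).

```bash
cat > m.py <<'E'
from h import *
def load(f): return dict(np.load('pics/'+f+'.npz'))
def jigpose(im):
    c=[(130,85),(678,230),(622,452),(66,300)]
    P=np.array([ray(im,u/6+210-.4,v/6+145-.4,0.012)[:2] for u,v in c]);return P
E
python3 - <<'E'
from m import *
im=load('top0');f=im['frame']
hsv=cv2.cvtColor(f,cv2.COLOR_RGB2HSV)
# board corners
P=jigpose(im);print(np.round(P,4));
for i in range(4):print(np.linalg.norm(P[i]-P[(i+1)%4]))
yv=(P[0]+P[3]-P[1]-P[2]);yv/=np.linalg.norm(yv);xv=np.array([yv[1],-yv[0]])
print('y',yv,'x',xv)
org=P.mean(0)+0.005*yv;print('jig org',org,'yaw y deg',np.degrees(np.arctan2(yv[1],yv[0])))
# plaque mask
roi=np.zeros(f.shape[:2],bool);roi[165:212,255:305]=1
print(hsv[178,272],f[178,272],f[170,290],f[200,250])
m=((f.max(2)<110)&(f[:,:,0].astype(int)-f[:,:,2]>15)&roi).astype(np.uint8)
m=cv2.morphologyEx(m,cv2.MORPH_OPEN,np.ones((3,3)))
cs,_=cv2.findContours(m,cv2.RETR_EXTERNAL,cv2.CHAIN_APPROX_NONE);c=max(cs,key=cv2.contourArea)
bx=cv2.boxPoints(cv2.minAreaRect(c));print(bx)
Q=np.array([ray(im,u,v,0.030)[:2] for u,v in bx]);
for q in Q:d=q-org;print('plaque corner jig',np.round([d@xv*1000,d@yv*1000],1))
# stop
for n,(u,v),z in [('stopA',(322,172),.026),('stopB',(288,318),.026),('plq',(370,192),.03),('plq',(532,238),.03),('plq',(495,366),.03),('plq',(337,325),.03),('boss',(433,277),.041)]:
    p=ray(im,u/6+209.6,v/6+144.6,z)[:2]-org;print(n,np.round([p@xv*1000,p@yv*1000],1))
s=load('side0')
for nm,im2 in(('top',im),('side',s)):
  g=im2['frame'].astype(int);m=((g[:,:,0]>110)&(g[:,:,1]<70)&(g[:,:,2]<70)).astype(np.uint8)
  n,l,stt,cc=cv2.connectedComponentsWithStats(m);print(nm,stt[1:],cc[1:])
  pv=np.append(org+.09*yv,.065);hp=lambda r,o:pv+np.append(yv,0)*(r*.5-o*.866)+np.array([0,0,r*.866+o*.5])
  hp2=pv+np.append(yv,0)*.0775*.5+np.array([0,0,.0775*.866]);print('pred grip centre',proj(im2,hp2))
E
```

```text
[[ 0.6764  0.0553]
 [ 0.5821 -0.2992]
 [ 0.4387 -0.2605]
 [ 0.5342  0.0941]]
0.3669095759742982
0.14855231772628102
0.367228913467681
0.14747160929343126
y [0.25848907 0.96601418] x [ 0.96601418 -0.25848907]
jig org [ 0.5591434  -0.09772695] yaw y deg 75.01957218678014
[ 11 118 102] [102  73  55] [171 130  93] [225 198 150]
[[264.82355 198.70589]
 [270.29413 176.82353]
 [297.11768 183.5294 ]
 [291.6471  205.41176]]
plaque corner jig [-46.9  10.1]
plaque corner jig [40.5 11.9]
plaque corner jig [ 42.3 -93.6]
plaque corner jig [-44.8 -94.4]
stopA [47.7 41.7]
stopB [-49.4  37.8]
plq [42.4  8.6]
plq [ 40.7 -98.5]
plq [-45.1 -96.2]
plq [-46.2   6.6]
boss [ -2.3 -44. ]
top [[231 169  12  10  67]] [[236.85074627 173.56716418]]
pred grip centre [236.87838852 173.31281322]
side [[234 180   9   9  49]] [[238.57142857 183.79591837]]
pred grip centre [238.82308041 184.27232426]
```

```bash
cat >> m.py <<'E'
org=np.array([0.5591,-0.0977]);yv=np.array([.2585,.9660]);xv=np.array([.9660,-.2585])
def W(x,y,z): return np.append(org+xv*x/1000+yv*y/1000,z/1000)
Rg=np.array([[0,yv[0],xv[0]],[0,yv[1],xv[1]],[-1,0,0]])
def inc(p):
    s=bot.get_state();r=R.from_rotvec(s['eef_rot']).as_matrix()
    return np.round(r.T@(p-np.array(s['tcp_pos']))*1000,1),np.round(np.degrees(R.from_matrix(r.T@Rg).as_rotvec()),2)
def jig():
    s=bot.get_state();d=np.array(s['tcp_pos'])[:2]-org
    print('jig tcp x y z',np.round([d@xv*1000,d@yv*1000,s['tcp_pos'][2]*1000],1),'F jig',np.round([np.dot(s['contact_force'][:2],xv),np.dot(s['contact_force'][:2],yv),s['contact_force'][2]],1),'t',s['time'],'w',round(s['width'],3))
E
python3 - <<'E'
from m import *
jig();print(inc(W(-1,-132,280)))
im=load('top0')
for n,u,v,z in(('jar',350,200,.08),('candle',238,136,.12),('mug',305,157,.07)):
  d=ray(im,u,v,z)[:2]-org;print(n,d@xv*1000,d@yv*1000)
E
```

```text
jig tcp x y z [-580.2  524.1  302.8] F jig [-0.4 -1.4 -0.4] t 0.1 w 0.999
(array([  24.1, -670.7,  562.1]), array([ 1.47, -0.01,  0.12]))
jar 23.35034375120905 -292.79078142587593
candle 138.46817025397087 164.15318115282014
mug 140.18226436145594 -95.1006342040773
```

{"name": "step_arm", "arguments": {"increments": [[0, -34, 28, 0.2, 0, 0, -1], [0, -68, 56, 0.4, 0, 0, -1], [0, -101, 84, 0.6, 0, 0, -1], [0, -135, 112, 0.8, 0, 0, -1], [0, -168, 140, 1, 0, 0, -1], [0, -202, 169, 1.2, 0, 0, -1], [0, -235, 197, 1.47, 0, 0, -1], [0, -269, 225, 1.47, 0, 0, -1], [0, -302, 253, 1.47, 0, 0, -1], [0, -336, 281, 1.47, 0, 0, -1], [0, -369, 309, 1.47, 0, 0, -1], [0, -403, 337, 1.47, 0, 0, -1], [0, -436, 365, 1.47, 0, 0, -1], [0, -470, 393, 1.47, 0, 0, -1], [0, -503, 422, 1.47, 0, 0, -1], [0, -537, 450, 1.47, 0, 0, -1], [0, -570, 478, 1.47, 0, 0, -1], [0, -604, 506, 1.47, 0, 0, -1], [0, -637, 534, 1.47, 0, 0, -1], [24, -671, 562, 1.47, 0, 0.1, -1]]}}

```text
time: 2.1
tcp_pos: [0.5261, -0.2278, 0.2831]
eef_rot: [0.203, 1.554, -0.208]
contact_force: [1.2, -0.4, 1.0]
width: -0.002
```

```bash
python3 - <<'E'
from m import *
jig();st();print(bot.tips_ahead,inc(W(-1,-132,100)),inc(W(-1,-132,91.6)))
E
```

```text
jig tcp x y z [   1.8 -134.2  283.1] F jig [ 1.3 -0.   1. ] t 2.1 w -0.002
t 2.1 tcp [ 0.5261 -0.2278  0.2831] rot [ 0.203  1.554 -0.208] F [ 1.2 -0.4  1. ] w -0.0017625230259661973 q [-0.56   0.217  1.573 -0.     1.344 -1.869]
[[ 0.006  0.259  0.966]
 [-0.004  0.966 -0.259]
 [-1.    -0.002  0.007]]
0.0726 (array([183.1,   2.7,  -4.1]), array([-0.01,  0.41,  0.13])) (array([191.5,   2.7,  -4.1]), array([-0.01,  0.41,  0.13]))
```

{"name": "step_arm", "arguments": {"increments": [[40, 2, -3, 0, 0.4, 0.1, -1], [80, 2, -3, 0, 0.4, 0.1, -1], [120, 2, -3, 0, 0.4, 0.1, -1], [155, 2, -3, 0, 0.4, 0.1, -1], [170, 2, -3, 0, 0.4, 0.1, -1], [170, 2, -3, 0, 0.4, 0.1, -1]]}}

```text
time: 2.7
tcp_pos: [0.5229, -0.2247, 0.1103]
eef_rot: [0.207, 1.567, -0.204]
contact_force: [-0.5, 0.2, 0.2]
width: -0.001
```

```bash
python3 - <<'E'
from m import *
jig()
a=save('top','top1')['frame'][145:235,210:355,::-1];cv2.imwrite('pics/top1c.png',cv2.resize(a,None,fx=5,fy=5,interpolation=cv2.INTER_CUBIC))
a=save('side','side1')['frame'][130:230,205:305,::-1];cv2.imwrite('pics/side1c.png',cv2.resize(a,None,fx=6,fy=6,interpolation=cv2.INTER_CUBIC))
print(inc(W(-1,-132,90)))
E
```

```text
jig tcp x y z [  -2.1 -132.   110.3] F jig [-0.5  0.1  0.2] t 2.7 w -0.001
(array([24.2,  0.9, -1.9]), array([-0.01,  0.1 ,  0.06]))
```

View pics/top1c.png

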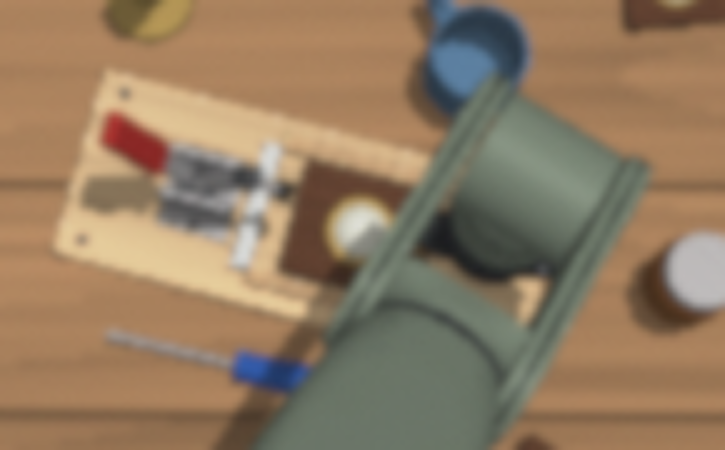

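View pics/side1c.png

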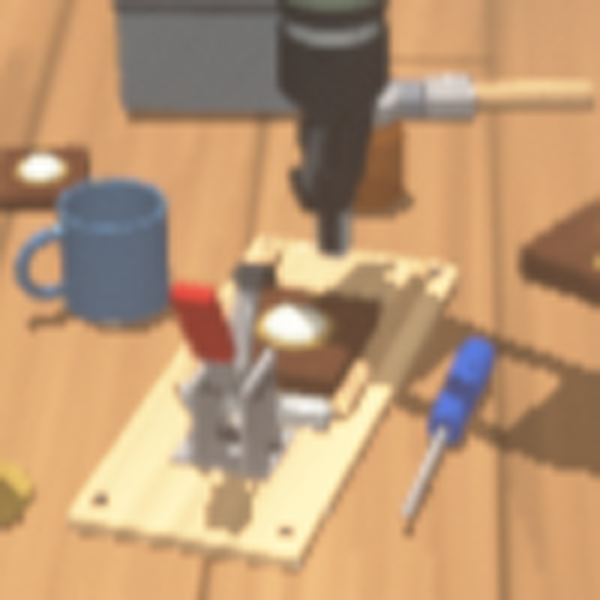

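```bash
python3 - <<'E'
from m import *
im=load('side1')
for z in(25,38,50):print(proj(im,W(-2,-132,z)))
E
```

```text
[260.8345276  175.88836098]
[260.83242428 173.17034207]
[260.83047034 170.64536413]
```

{"name": "step_arm", "arguments": {"increments": [[12, 1, -2, 0, 0, 0, -1], [21, 1, -2, 0, 0, 0, -1], [22, 1, -2, 0, 0, 0, -1], [22, 1, -2, 0, 0, 0, -1]]}}

```text
time: 3.2
tcp_pos: [0.5238, -0.2246, 0.0921]
eef_rot: [0.204, 1.56, -0.206]
contact_force: [0.2, -0.5, -1.1]
width: -0.003
```

```bash
python3 - <<'E'
from m import *
jig();print(inc(W(-1,-132,90)))
a=save('side','side2')['frame'][130:230,205:305,::-1];cv2.imwrite('pics/side2c.png',cv2.resize(a,None,fx=6,fy=6,interpolation=cv2.INTER_CUBIC))
E
```

```text
jig tcp x y z [  -1.3 -131.8   92.1] F jig [ 0.4 -0.4 -1.1] t 3.2 w -0.003
(array([ 2.1, -0.2,  0.3]), array([-0.  ,  0.08,  0.05]))
```

View pics/side2c.png

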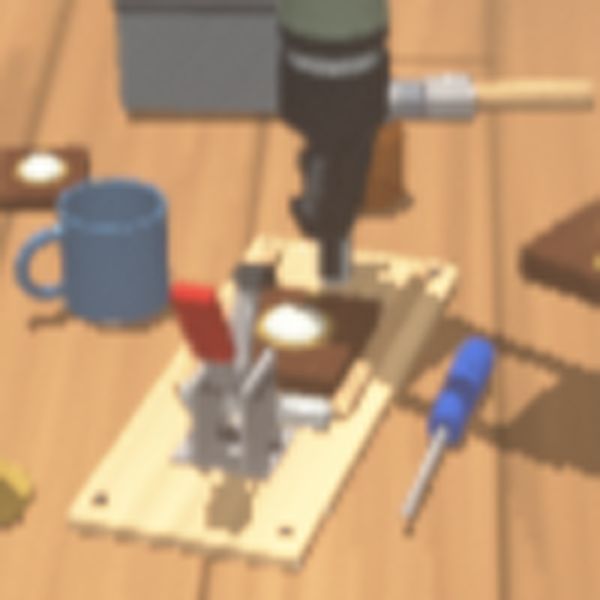

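The fingertips (crop 335,280) stand behind the tail, about 20 mm above the bench. Now I'll push.

{"name": "step_arm", "arguments": {"increments": [[2, 6, 0, 0, 0, 0, -1], [2, 12, 0, 0, 0, 0, -1], [2, 18, 0, 0, 0, 0, -1], [2, 23, 0, 0, 0, 0, -1], [2, 28, 0, 0, 0, 0, -1], [2, 30, 0, 0, 0, 0, -1]]}}

```text
time: 3.85
tcp_pos: [0.5319, -0.1953, 0.0904]
eef_rot: [0.203, 1.559, -0.206]
contact_force: [-1.3, -1.1, 0.8]
width: -0.004
```

```bash
python3 - <<'E'
from m import *
jig()
a=save('side','side3')['frame'][130:230,205:305,::-1];cv2.imwrite('pics/side3c.png',cv2.resize(a,None,fx=6,fy=6,interpolation=cv2.INTER_CUBIC))
E
```

```text
jig tcp x y z [  -1.  -101.3   90.4] F jig [-1.  -1.4  0.8] t 3.85 w -0.004
```

View pics/side3c.png

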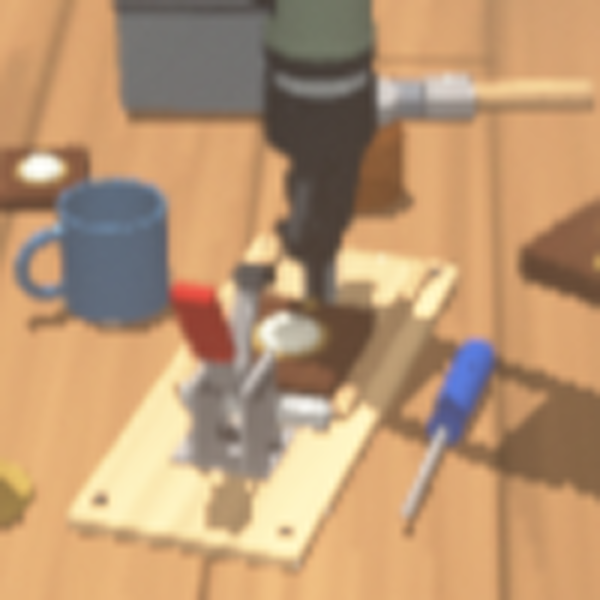

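{"name": "step_arm", "arguments": {"increments": [[0, 2, 0, 0, 0, 0, -1], [0, 4, 0, 0, 0, 0, -1], [0, 6, 0, 0, 0, 0, -1], [0, 6, 0, 0, 0, 0, -1]]}}

```text
time: 4.3
tcp_pos: [0.5336, -0.1892, 0.0904]
eef_rot: [0.204, 1.559, -0.206]
contact_force: [-0.1, -0.2, 1.0]
width: 0.004
```

{"name": "step_arm", "arguments": {"increments": [[0, 2, 0, 0, 0, 0, -1], [0, 4, 0, 0, 0, 0, -1], [0, 4, 0, 0, 0, 0, -1]]}}

```text
time: 4.6
tcp_pos: [0.534, -0.1871, 0.0904]
eef_rot: [0.2, 1.56, -0.208]
contact_force: [-3.8, -7.4, 0.1]
width: 0.002
```

```bash
python3 - <<'E'
from m import *
jig()
E
```

```text
jig tcp x y z [ -1.2 -92.9  90.4] F jig [-1.8 -8.1  0.1] t 4.6 w 0.002
```

{"name": "step_arm", "arguments": {"increments": [[0, 3, 0, 0, 0, 0, -1], [0, 5, 0, 0, 0, 0, -1], [0, 5, 0, 0, 0, 0, -1]]}}

```text
time: 4.9
tcp_pos: [0.5342, -0.1864, 0.0908]
eef_rot: [0.192, 1.562, -0.213]
contact_force: [-5.7, -13.8, 0.0]
width: -0.001
```

```bash
python3 - <<'E'
from m import *
jig()
a=save('side','side4')['frame'][130:230,205:305,::-1];cv2.imwrite('pics/side4c.png',cv2.resize(a,None,fx=6,fy=6,interpolation=cv2.INTER_CUBIC))
E
```

```text
jig tcp x y z [ -1.1 -92.1  90.8] F jig [ -1.9 -14.8   0. ] t 4.9 w -0.001
```

View pics/side4c.png

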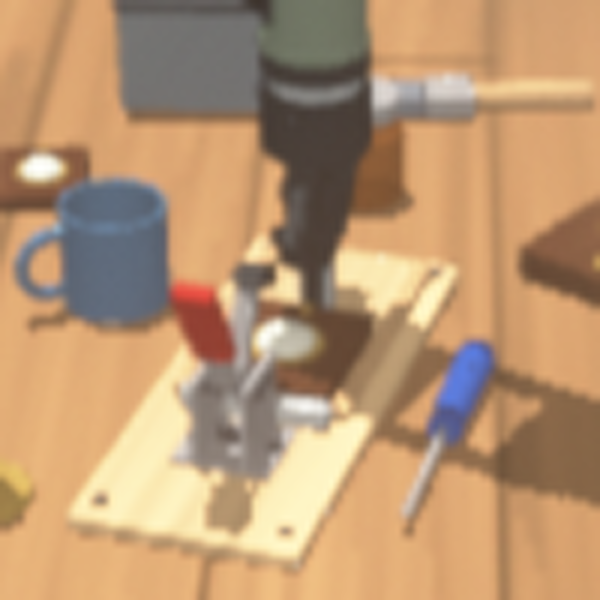

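The plaque is against the stop: the force rises steeply with no travel. I'll back off, rise and check from above.

{"name": "step_arm", "arguments": {"increments": [[0, -10, 0, 0, 0, 0, -1], [0, -18, 0, 0, 0, 0, -1], [-20, -20, 0, 0, 0, 0, -1], [-65, -20, 0, 0, 0, 0, -1], [-110, -20, 0, 0, 0, 0, -1], [-155, -20, 0, 0, 0, 0, -1], [-180, -20, 0, 0, 0, 0, -1], [-180, -60, 0, 0, 0, 0, -1], [-180, -100, 0, 0, 0, 0, -1], [-180, -100, 0, 0, 0, 0, -1]]}}

```text
time: 5.95
tcp_pos: [0.5082, -0.2845, 0.2728]
eef_rot: [0.194, 1.56, -0.218]
contact_force: [-1.2, 0.5, -0.4]
width: 0.002
```

```bash
python3 - <<'E'
from m import *
jig();print('over grip',inc(W(-1,112,240)))
a=save('top','top5')['frame'][145:235,210:335,::-1];cv2.imwrite('pics/top5c.png',cv2.resize(a,None,fx=6,fy=6,interpolation=cv2.INTER_CUBIC))
E
```

```text
jig tcp x y z [  -0.9 -193.6  272.8] F jig [-1.3  0.2 -0.4] t 5.95 w 0.002
over grip (array([ 28.2, 306.1,  -0.6]), array([-0.07,  0.18,  0.85]))
```

View pics/top5c.png

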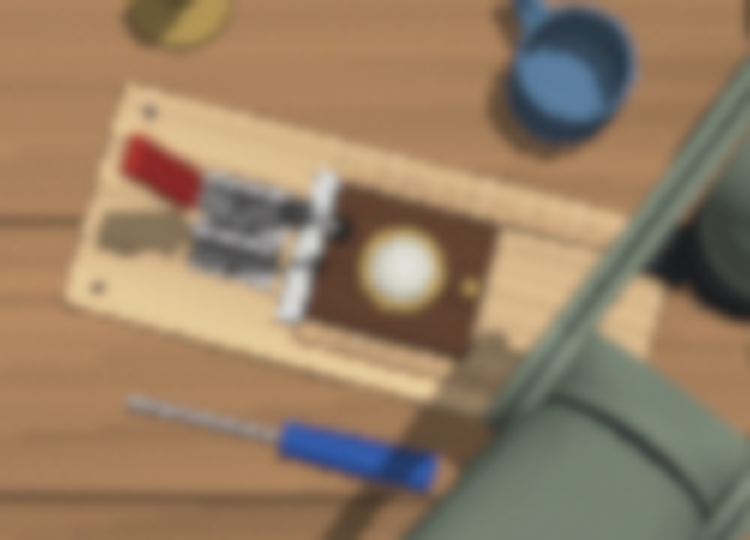

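The plaque lies flush on the stop, with no board showing between them (crop x about 325). Next I'll go over the handle.

{"name": "step_arm", "arguments": {"increments": [[0, 40, 0, 0, 0, 0.4, -1], [0, 80, 0, 0, 0, 0.8, -1], [0, 120, 0, 0, 0, 0.8, -1], [0, 160, 0, 0, 0, 0.8, -1], [0, 200, 0, 0, 0, 0.8, -1], [0, 240, 0, 0, 0, 0.8, -1], [0, 275, 0, 0, 0, 0.8, -1], [10, 296, -1, 0, 0, 0.8, -1], [28, 298, -1, 0, 0, 0.8, -1], [46, 298, -1, 0, 0, 0.8, -1], [46, 298, -1, 0, 0, 0.8, -1]]}}

```text
time: 7.1
tcp_pos: [0.5822, 0.007, 0.219]
eef_rot: [0.206, 1.567, -0.202]
contact_force: [-0.8, 0.1, -1.1]
width: -0.002
```

```bash
python3 - <<'E'
from m import *
jig();print(inc(W(-1,109,222)))
a=save('side','side6')['frame'][130:230,205:305,::-1];cv2.imwrite('pics/side6c.png',cv2.resize(a,None,fx=6,fy=6,interpolation=cv2.INTER_CUBIC))
E
```

```text
jig tcp x y z [ -4.8 107.1 219. ] F jig [-0.8 -0.2 -1.1] t 7.1 w -0.002
(array([-3. ,  1.9,  3.8]), array([ 0.09, -0.33, -0.09]))
```

View pics/side6c.png

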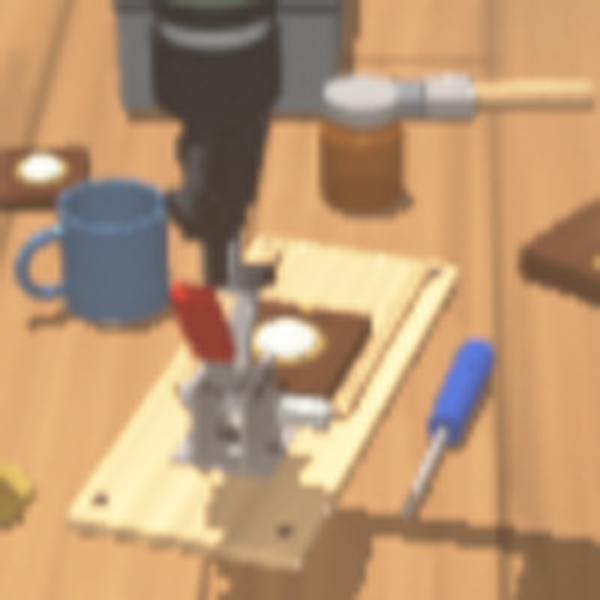

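```bash
python3 - <<'E'
from m import *
im=load('side6')
for p in [(-5,107,146),(-5,121,146),(0,131,151),(14,90+57.5-6,65+99.6+3.5),(-14,90+57.5-6,65+99.6+3.5)]:print(p,(proj(im,W(*p))-[205,130])*6)
E
```

```text
(-5, 107, 146) [222.29245645 289.59427075]
(-5, 121, 146) [214.62186326 300.73803142]
(0, 131, 151) [200.9866132  300.31528199]
(14, 141.5, 168.1) [172.05940673 280.38401578]
(-14, 141.5, 168.1) [216.69704298 287.3653261 ]
```

{"name": "step_arm", "arguments": {"increments": [[-4, 2, 4, 0, 0, 0, -1], [-4, 8, 4, 0, 0, 0, -1], [-1, 15, 4, 0, 0, 0, -1], [3, 22, 4, 0, 0, 0, -1], [7, 28, 4, 0, 0, 0, -1], [7, 28, 4, 0, 0, 0, -1]]}}

```text
time: 7.75
tcp_pos: [0.5956, 0.0328, 0.2155]
eef_rot: [0.205, 1.56, -0.203]
contact_force: [-0.7, -2.7, 6.3]
width: 0.007
```

```bash
python3 - <<'E'
from m import *
jig();print(inc(W(-1,109,222)))
a=save('side','side7')['frame'][130:230,205:305,::-1];cv2.imwrite('pics/side7c.png',cv2.resize(a,None,fx=6,fy=6,interpolation=cv2.INTER_CUBIC))
E
```

```text
jig tcp x y z [  1.5 135.5 215.5] F jig [ 0.  -2.8  6.3] t 7.75 w 0.007
(array([ -6.5, -26.5,  -2.6]), array([ 0.1 ,  0.07, -0.08]))
```

View pics/side7c.png

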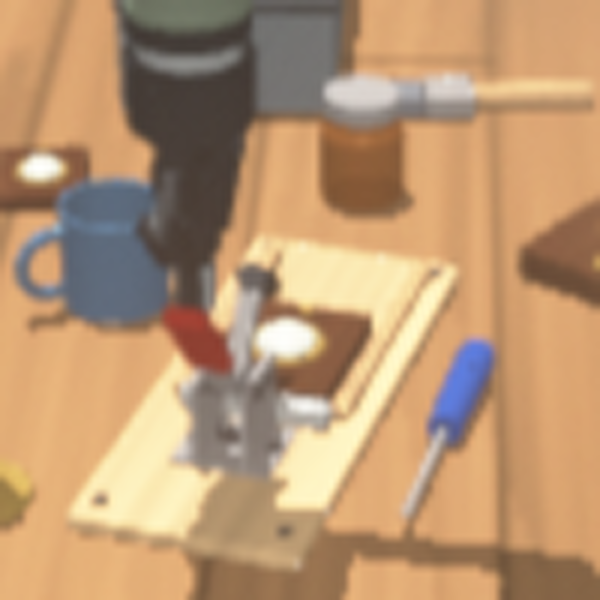

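{"name": "step_arm", "arguments": {"increments": [[5, 4, -2, 0, 0, 0, -1], [10, 8, -2, 0, 0, 0, -1], [15, 12, -2, 0, 0, 0, -1], [20, 15, -2, 0, 0, 0, -1], [25, 18, -2, 0, 0, 0, -1], [29, 21, -2, 0, 0, 0, -1], [34, 24, -2, 0, 0, 0, -1], [39, 26, -2, 0, 0, 0, -1], [44, 28, -2, 0, 0, 0, -1], [49, 29, -2, 0, 0, 0, -1]]}}

```text
time: 8.8
tcp_pos: [0.6007, 0.0614, 0.1657]
eef_rot: [0.205, 1.561, -0.203]
contact_force: [-0.7, -0.4, 0.4]
width: 0.001
```

```bash
python3 - <<'E'
from m import *
jig()
a=save('side','side8')['frame'][130:230,205:305,::-1];cv2.imwrite('pics/side8c.png',cv2.resize(a,None,fx=6,fy=6,interpolation=cv2.INTER_CUBIC))
E
```

```text
jig tcp x y z [ -0.9 164.5 165.7] F jig [-0.6 -0.6  0.4] t 8.8 w 0.001
```

View pics/side8c.png

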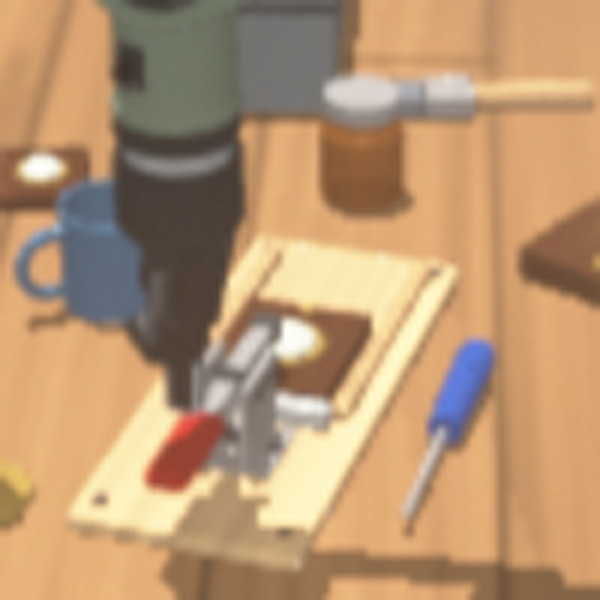

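The handle has snapped over (red grip at crop 185,450) and nothing pushes back any more. I'll withdraw upwards.

{"name": "step_arm", "arguments": {"increments": [[-30, 0, 0, 0, 0, 0, -1], [-70, 0, 0, 0, 0, 0, -1], [-110, 0, 0, 0, 0, 0, -1], [-140, 0, -30, 0, 0, 0, -1], [-140, 0, -70, 0, 0, 0, -1], [-140, 30, -110, 0, 0, 0, -1], [-140, 70, -130, 0, 0, 0, -1], [-140, 110, -150, 0, 0, 0, -1], [-140, 150, -150, 0, 0, 0, -1], [-140, 190, -150, 0, 0, 0, -1], [-140, 230, -150, 0, 0, 0, -1], [-140, 230, -150, 0, 0, 0, -1]]}}

```text
time: 10.05
tcp_pos: [0.5147, 0.326, 0.3047]
eef_rot: [0.203, 1.563, -0.198]
contact_force: [0.2, 0.2, -0.5]
width: -0.001
```

```bash
python3 - <<'E'
from m import *
jig()
a=save('top','top9');b=save('side','side9')
for n,im in(('top',a),('side',b)):
  g=im['frame'].astype(int);m=((g[:,:,0]>110)&(g[:,:,1]<75)&(g[:,:,2]<75)).astype(np.uint8)
  k,l,s,c=cv2.connectedComponentsWithStats(m);print(n,s[1:,4],c[1:],'pred top face locked',proj(im,W(0,167.5,72)))
A=cv2.resize(a['frame'][145:235,210:335,::-1],None,fx=4,fy=4,interpolation=cv2.INTER_CUBIC)
B=cv2.resize(b['frame'][155:230,205:300,::-1],None,fx=4,fy=4,interpolation=cv2.INTER_CUBIC)
C=np.zeros((A.shape[0]+0,0,3),np.uint8);B=cv2.copyMakeBorder(B,0,max(0,A.shape[0]-B.shape[0]),0,0,cv2.BORDER_CONSTANT)[:A.shape[0]];A=A[:,:420]
cv2.imwrite('pics/fin.png',np.hstack([A,B]))
cv2.imwrite('pics/top9f.png',a['frame'][:,:,::-1])
E
```

```text
jig tcp x y z [-152.4  397.9  304.7] F jig [ 0.2  0.3 -0.5] t 10.05 w -0.001
top [  1   1   1   1   1 114] [[295.          95.        ]
 [249.          99.        ]
 [197.         101.        ]
 [187.         104.        ]
 [193.         104.        ]
 [226.35964912 174.71929825]] pred top face locked [227.63767448 174.04924141]
side [ 1  1 12  8  1  2] [[511.         152.        ]
 [505.         156.        ]
 [504.16666667 167.08333333]
 [239.         203.875     ]
 [231.         209.        ]
 [233.5        210.        ]] pred top face locked [235.63708833 203.86304251]
```

View pics/fin.png

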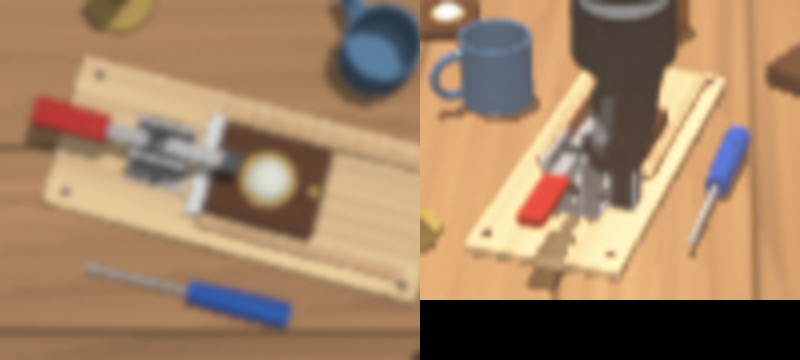

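View pics/top9.png

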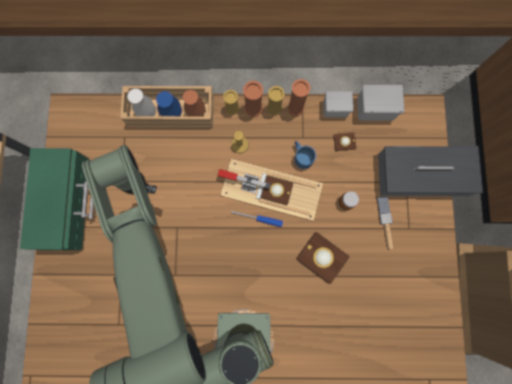

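The top view shows the handle in line and the foot on the plaque. The hand hides part of the side view, so I'll move it aside for one clear look.

{"name": "step_arm", "arguments": {"increments": [[0, 20, -40, 0, 0, 0, -1], [0, 40, -80, 0, 0, 0, -1], [0, 60, -120, 0, 0, 0, -1], [0, 80, -160, 0, 0, 0, -1], [0, 80, -200, 0, 0, 0, -1], [0, 80, -200, 0, 0, 0, -1]]}}

```text
time: 10.75
tcp_pos: [0.3373, 0.4508, 0.3048]
eef_rot: [0.199, 1.566, -0.201]
contact_force: [0.6, -0.6, -0.1]
width: 0.002
```

```bash
python3 - <<'E'
from m import *
jig()
b=save('side','side10')
g=b['frame'].astype(int);m=((g[:,:,0]>110)&(g[:,:,1]<75)&(g[:,:,2]<75)).astype(np.uint8);m[:,300:]=0
ys,xs=np.nonzero(m);print(xs.mean(),ys.mean(),len(xs))
for a in(0,10,20):
  t=np.radians(a);print(a,[np.round(proj(b,W(0,90+r*np.cos(t)-7*np.sin(t),65+r*np.sin(t)+7*np.cos(t))),1) for r in(40,77,115)])
print([np.round((proj(b,W(0,90+r,72))-[205,155])*8) for r in(40,115)])
cv2.imwrite('pics/side10c.png',cv2.resize(b['frame'][155:230,205:300,::-1],None,fx=8,fy=8,interpolation=cv2.INTER_CUBIC))
E
```

```text
jig tcp x y z [-356.1  472.5  304.8] F jig [ 0.7 -0.5 -0.1] t 10.75 w 0.002
241.0 201.0 1
0 [array([239.1, 198.5]), array([235.7, 203.8]), array([232. , 209.4])]
10 [array([239.2, 196.7]), array([235.8, 200.3]), array([232.2, 204.3])]
20 [array([239.5, 194.8]), array([236.2, 196.7]), array([232.6, 198.8])]
[array([273., 348.]), array([216., 435.])]
```

View pics/side10c.png

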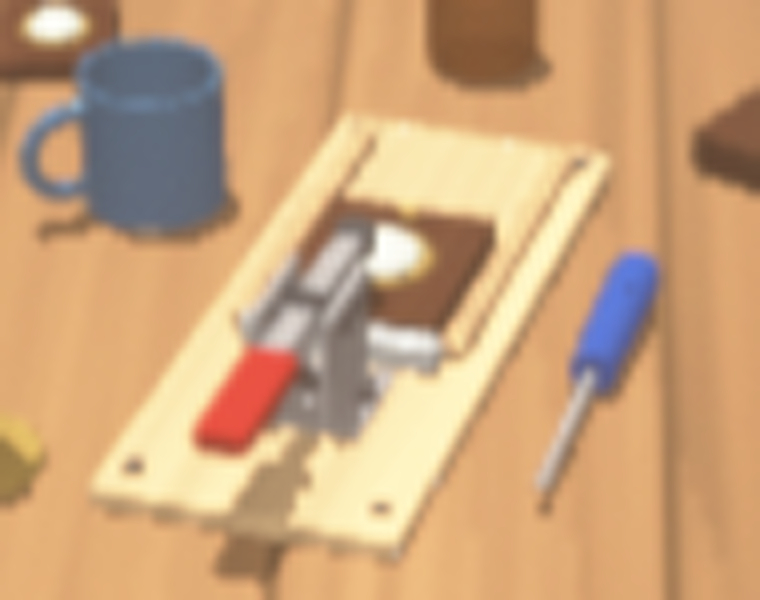

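The top face of the grip runs from (273,348) to (216,435) in the crop, exactly where a level handle should project. The plaque is flush with the stop and the foot is down on it, so I'm handing in.

```bash
python3 - <<'E'
from m import *
print(bot.job_done());jig()
E
```

```text
the job is handed in; nothing more can be done
None
the job is handed in; nothing more can be done
```

The plaque is home against the end stop and the red handle is locked level; I handed the job in at about 11 s of the 45 s allowed.

- **Plaque:** I pushed the middle-sized plaque, the one in the jig, along it with shut fingertips until it met the stop. The push then rose to about 15 N with almost no further travel. The top view afterwards showed no gap at the stop.
- **Handle:** I then pushed the red handle over its dead point, with about 7 N read midway, and it snapped into lock.
- **Last checks:** The final side view shows the grip where a level handle should project, within about 1 pixel (a few mm), and the foot down on the plaque. The mug, candlestick and other things look unmoved, and the hand is well clear with no contact force.
- **One check gave nothing:** the colour mask for the grip found only one pixel in the last side view, because the grip looked brighter than its threshold. There I judged level by eye against the projected points; the mask did agree in the top view, within about 1.5 pixels.

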